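# Find the sound rubber mount by feel and fit it to the anti-vibration base

## Robot

A 7-joint arm with a two-finger parallel gripper is mounted at the origin on a cart in front of the work surface, level with it; the furniture and walls round the work are solid. World frame = base frame: x ahead of the robot, y to its left, z up, the work surface at z = 0. Lengths are in m, angles in rad, forces in N, time in s.
With the tool pointing down it reaches from about 0.4 to 0.875 m from the base axis. Payload 19.3 kg.
Tool frame: the origin (TCP) lies at the very end of the fingers, on their centre line; the grasp point (between the pads) lies 19 mm behind it; z points along the fingers, y is the line along which they close (so a half turn about z gives the same grasp; the last joint's range is limited). The gripper opens to 85 mm and grips with 20 to 120 N. Pads are 22 mm wide; open, the fingers measure 114 mm over their backs; the gripper's body (76 mm by 85 mm) begins 54 mm behind the grasp point. The pads swing forward as they close: fully open they stand 13 mm farther back than shut.
Start: joints at [-0.07, 0.521, -0.036, 1.599, 0.021, 1.021, -0.113], TCP at [0.625, -0, 0.231] pointing down, gripper open.
Joint ranges: [-2.91, 2.91], [-0.3, 2.13], [-1.5, 1.42], [0.17, 2.43], [-1.26, 4.41], [0.16, 1.93], [-2.52, 2.52]. Speed limits (rad/s): [1.89, 1.89, 2.39, 2.39, 3.01, 3.01, 3.01].

## Interface

Orientations are given as [roll, pitch, yaw] about the fixed x, y, z axes, in that order (R = Rz(yaw) Ry(pitch) Rx(roll)).
In Python, from workcell import bot, grab_frame, calibration, job gives the robot as it stands.
- The arm moves only by the tool pendant, called by a JSON object that holds its "api" and its "payload", one argument or row to a line. Schema: {"type":"object","properties":{"steps":{"type":"array","items":{"type":"array","items":{"type":"number"},"minItems":7,"maxItems":7},"minItems":1,"maxItems":5},"clamp_n":{"type":"number"},"only":{"type":"string"},"quiet":{"type":"boolean"},"lines":{"type":"string"}},"required":["steps"],"additionalProperties":false}. steps is a list of rows, 1 to 5 of them, each of 7 numbers: the finger opening in m, then dx, dy, dz in units of 20 mm, then a rotation vector rx, ry, rz in rad; each row is the pose to reach, as a shift and turn from the pose commanded when the call began, along the tool's axes at that moment; what a row does not reach only later rows make up. A row lasts 1/8 s, in which the tool goes at most 0.0625 m and 0.188 rad, less where a joint would pass 70% of its speed; a pose out of reach is approached as far as the arm can. The fingers move at their own pace and stop on an object; clamp_n is the grip in N (left out, the last holds). Time passes only in rows, so rows that do not move let the fingers close. The tool returns the time, the measured TCP pose, the force, the opening and the grip force at its end. only (a regular expression) keeps the lines of the reply that match it, lines (a string "A,B") keeps lines A to B, and quiet returns only ok. Input that does not fit is refused with a message, and nothing moves.
- bot.observe(): the state, without advancing time (a new reading comes with each control period).
- grab_frame(name): name is "scene" or "side" or "wrist"; returns (picture, depth): 384x512x3 uint8, blue, green, red; 384x512 float32, m along the optical axis (not along the pixel's ray), 0 where there is no reading.
- calibration(name): a dict with "vfov" (degrees; the focal length in pixels is half the picture's height over the tangent of half this angle, whatever the lens; pixels are square), "cx", "cy" (the principal point, pixels), "dist_coeffs" ([k1, k2, p1, p2, k3] as OpenCV has them; the pictures are not rectified), "eye" and "attitude" of the camera in the world. Camera axes: x right, y down, z forward; pixel columns grow to the right and rows downward; lengths in m; the calibration is good to about 2 mm. A picture is of the moment at which its call begins: read the wrist's pose just before it. calibration takes no time and is no camera call; for the wrist camera it gives the pose at the moment of the call.
- job.job_done(): hands the job in; it is judged then, once.
The state is a dict: "clock": time; "qpos": joint angles; "qd": joint speeds; "joint_efforts": joint torques, N m; "position": TCP position; "tool_rot": TCP orientation; "force": force on the tool from outside, world axes, zero at the start; "moment": the same for the moment, N m; "grip_width": finger opening in m; "finger_force": force on a finger pad.
Only numpy, scipy, OpenCV 4.12 (cv2) and the standard library are available. Lean on these libraries where they do the work, as an engineer would, in place of code of your own. Each camera call takes 0.05 s, during which the arm holds its last target. There are 200 camera calls.

## Task

One rubber mount is missing from the anti-vibration base of the balance. Press the rubbers of the three spare mounts in the white rail level with their steel cups to feel what they take, never pushing harder than 40 N: one is perished and takes about 3 N, one is sound and takes about 6 N, one has hardened and takes about 11 N. Push the sound one fully home in the empty socket, past its spring catch, press its rubber level once more there as a check, and leave the two rejects standing in the rail and the beakers and the red bulb where they are.

Things in the scene. Friction and masses are not known exactly. Their poses are not given: they have to be found in the camera images.
- spare_1: spare rubber mount: grey steel cup 40 mm across, 22 mm high; a black rubber 25 mm across stands 7 mm out of its top (top 29 mm above the seat); below the seat a 14 mm stem 20 mm long, nose tapered to 8 mm, grooved for a catch. Origin at the centre of the flat seat under the cup, z up. 0.09 kg. The three look alike and stand mixed in the rail's holes
- spare_2: spare rubber mount: grey steel cup 40 mm across, 22 mm high; a black rubber 25 mm across stands 7 mm out of its top (top 29 mm above the seat); below the seat a 14 mm stem 20 mm long, nose tapered to 8 mm, grooved for a catch. Origin at the centre of the flat seat under the cup, z up. 0.09 kg. The three look alike and stand mixed in the rail's holes
- spare_3: spare rubber mount: grey steel cup 40 mm across, 22 mm high; a black rubber 25 mm across stands 7 mm out of its top (top 29 mm above the seat); below the seat a 14 mm stem 20 mm long, nose tapered to 8 mm, grooved for a catch. Origin at the centre of the flat seat under the cup, z up. 0.09 kg. The three look alike and stand mixed in the rail's holes
- spare_1_rubber: the black rubber of spare_1, 25 mm across. It springs straight down into the cup, evenly: about 1/15 of the full force starts it, the full force (3, 6 or 11 N) brings it 7 mm down, level with the cup's rim, where the fingers meet hard steel. Origin at the centre of the mount's seat while the rubber is free; it sinks with the rubber
- spare_2_rubber: the black rubber of spare_2, 25 mm across. It springs straight down into the cup, evenly: about 1/15 of the full force starts it, the full force (3, 6 or 11 N) brings it 7 mm down, level with the cup's rim, where the fingers meet hard steel. Origin at the centre of the mount's seat while the rubber is free; it sinks with the rubber
- spare_3_rubber: the black rubber of spare_3, 25 mm across. It springs straight down into the cup, evenly: about 1/15 of the full force starts it, the full force (3, 6 or 11 N) brings it 7 mm down, level with the cup's rim, where the fingers meet hard steel. Origin at the centre of the mount's seat while the rubber is free; it sinks with the rubber
- spare_1_top (a point): centre of the top of the rubber of spare_1: 29 mm above the mount's seat when free, 22 mm when level with the cup's rim
- spare_2_top (a point): centre of the top of the rubber of spare_2: 29 mm above the mount's seat when free, 22 mm when level with the cup's rim
- spare_3_top (a point): centre of the top of the rubber of spare_3: 29 mm above the mount's seat when free, 22 mm when level with the cup's rim
- rail: white plastic rail, 50 x 190 x 28 mm (x, y, z) with aluminium end plates 34 mm high; origin at the centre of its underside, y along the row. Fixed. Three 18 mm holes, 22 mm deep, at y = -65, 0 and +65 mm hold the mounts' stems loosely; their seats rest on its top, 28 mm above the origin
- av_base: grey cast base of a small anti-vibration table, 160 x 200 x 30 mm (x, y, z), origin at the centre of its underside, front to -x; fixed. Four round bosses 50 mm across, 30 mm high, at x = +-55, y = +-75 mm; three carry mounts like the spares, 59 mm high over all; the front left one (x = -55, y = +75 mm) is empty
- socket (a point): centre of the mouth of the empty socket, on top of the boss, z up: an 18 mm hole 22 mm deep. Two spring balls in its wall stop the mount's stem with its seat about 10 mm above the boss; pushing past them takes about 4 to 6 N, then they spring into the stem's groove. Home, the seat lies on the boss (mount origin here)
- beaker: 400 ml glass beaker, 90 x 83 x 109 mm, origin at the centre of its foot; leave alone
- small_beaker: 25 ml glass beaker, 43 x 39 x 47 mm, origin at the centre of its foot; leave alone
- red_bulb: red rubber pipette bulb, 47 x 47 x 66 mm, origin at the centre of its foot; leave alone
Not all that is in view belongs to the job. What is shaped like the spare_2 but blue is not meant.

How it is judged:
On the way, in this order (a step that is already met when the one before it is completed fails the run):
1. the sound spare's rubber is pressed level with its cup (to within 1.5 mm) as it stands in the rail: pressed so far, it pushes back with 4 to 8 N ((((z of spare_1_top in the frame of spare_1 below 0.0235 m and contact force between spare_1_rubber and anything else between 4 and 8 N) and (x of spare_1 in the frame of rail between -0.006 and 0.006 m and y of spare_1 in the frame of rail between -0.08 and 0.08 m and z of spare_1 in the frame of rail between 0.02 and 0.032 m and angle between spare_1's own z axis and vertical below 0.1 rad)) or ((z of spare_2_top in the frame of spare_2 below 0.0235 m and contact force between spare_2_rubber and anything else between 4 and 8 N) and (x of spare_2 in the frame of rail between -0.006 and 0.006 m and y of spare_2 in the frame of rail between -0.08 and 0.08 m and z of spare_2 in the frame of rail between 0.02 and 0.032 m and angle between spare_2's own z axis and vertical below 0.1 rad)) or ((z of spare_3_top in the frame of spare_3 below 0.0235 m and contact force between spare_3_rubber and anything else between 4 and 8 N) and (x of spare_3 in the frame of rail between -0.006 and 0.006 m and y of spare_3 in the frame of rail between -0.08 and 0.08 m and z of spare_3 in the frame of rail between 0.02 and 0.032 m and angle between spare_3's own z axis and vertical below 0.1 rad)))), for 0.1 s.
2. a mount is home in the empty socket and there its rubber is pressed level with its cup (to within 1.5 mm) and proves sound: it pushes back with 4 to 8 N ((((z of spare_1_top in the frame of spare_1 below 0.0235 m and contact force between spare_1_rubber and anything else between 4 and 8 N) and (horizontal distance between spare_1 and socket below 0.004 m and z of spare_1 in the frame of socket below 0.0025 m and angle between spare_1's own z axis and vertical below 0.06 rad)) or ((z of spare_2_top in the frame of spare_2 below 0.0235 m and contact force between spare_2_rubber and anything else between 4 and 8 N) and (horizontal distance between spare_2 and socket below 0.004 m and z of spare_2 in the frame of socket below 0.0025 m and angle between spare_2's own z axis and vertical below 0.06 rad)) or ((z of spare_3_top in the frame of spare_3 below 0.0235 m and contact force between spare_3_rubber and anything else between 4 and 8 N) and (horizontal distance between spare_3 and socket below 0.004 m and z of spare_3 in the frame of socket below 0.0025 m and angle between spare_3's own z axis and vertical below 0.06 rad)))), for 0.1 s.
At the end, for the whole second after the job is handed in: the mount that proved sound stands upright (within 0.06 rad) in the socket, its seat down on the boss to within 2.5 mm and centred within 4 mm; the two rejects stand upright in holes of the rail; all released and still ((((horizontal distance between spare_1 and socket below 0.004 m and z of spare_1 in the frame of socket below 0.0025 m and angle between spare_1's own z axis and vertical below 0.06 rad) and (x of spare_2 in the frame of rail between -0.006 and 0.006 m and y of spare_2 in the frame of rail between -0.08 and 0.08 m and z of spare_2 in the frame of rail between 0.02 and 0.032 m and angle between spare_2's own z axis and vertical below 0.1 rad) and (x of spare_3 in the frame of rail between -0.006 and 0.006 m and y of spare_3 in the frame of rail between -0.08 and 0.08 m and z of spare_3 in the frame of rail between 0.02 and 0.032 m and angle between spare_3's own z axis and vertical below 0.1 rad) and (linear speed of spare_1 below 0.01 m/s and angular speed of spare_1 below 0.3 rad/s) and (linear speed of spare_2 below 0.01 m/s and angular speed of spare_2 below 0.3 rad/s) and (linear speed of spare_3 below 0.01 m/s and angular speed of spare_3 below 0.3 rad/s)) or ((horizontal distance between spare_2 and socket below 0.004 m and z of spare_2 in the frame of socket below 0.0025 m and angle between spare_2's own z axis and vertical below 0.06 rad) and (x of spare_1 in the frame of rail between -0.006 and 0.006 m and y of spare_1 in the frame of rail between -0.08 and 0.08 m and z of spare_1 in the frame of rail between 0.02 and 0.032 m and angle between spare_1's own z axis and vertical below 0.1 rad) and (x of spare_3 in the frame of rail between -0.006 and 0.006 m and y of spare_3 in the frame of rail between -0.08 and 0.08 m and z of spare_3 in the frame of rail between 0.02 and 0.032 m and angle between spare_3's own z axis and vertical below 0.1 rad) and (linear speed of spare_1 below 0.01 m/s and angular speed of spare_1 below 0.3 rad/s) and (linear speed of spare_2 below 0.01 m/s and angular speed of spare_2 below 0.3 rad/s) and (linear speed of spare_3 below 0.01 m/s and angular speed of spare_3 below 0.3 rad/s)) or ((horizontal distance between spare_3 and socket below 0.004 m and z of spare_3 in the frame of socket below 0.0025 m and angle between spare_3's own z axis and vertical below 0.06 rad) and (x of spare_1 in the frame of rail between -0.006 and 0.006 m and y of spare_1 in the frame of rail between -0.08 and 0.08 m and z of spare_1 in the frame of rail between 0.02 and 0.032 m and angle between spare_1's own z axis and vertical below 0.1 rad) and (x of spare_2 in the frame of rail between -0.006 and 0.006 m and y of spare_2 in the frame of rail between -0.08 and 0.08 m and z of spare_2 in the frame of rail between 0.02 and 0.032 m and angle between spare_2's own z axis and vertical below 0.1 rad) and (linear speed of spare_1 below 0.01 m/s and angular speed of spare_1 below 0.3 rad/s) and (linear speed of spare_2 below 0.01 m/s and angular speed of spare_2 below 0.3 rad/s) and (linear speed of spare_3 below 0.01 m/s and angular speed of spare_3 below 0.3 rad/s)))); the robot touches nothing.
It fails at once if a spare mount is pushed against the rail or the base harder than 40 N (contact force between any of spare_1, spare_2, spare_3 and rail above 40 N or contact force between any of spare_1, spare_2, spare_3 and av_base above 40 N).
It fails at once if a beaker or the red bulb is shoved or knocked over (distance of any of beaker, small_beaker, red_bulb from where it was at the start of the episode above 0.03 m or angle between any of beaker, small_beaker, red_bulb's own z axis and vertical above 0.4 rad).
It also fails if it takes over 64 s, if anything falls off the work surface, if the arm or the gripper's body presses on something with over 40 N, if the wrist force passes 120 N, or if a joint passes its speed limit or range.

## Working session

There is one attempt and no reset: what is moved stays moved. The work goes in short steps, Python scripts to look and compute and a tool call to move; the robot and the scene stay as the last step left them, time stands still between calls to the robot, and variables do not carry over. Pictures are saved under pics/ and viewed, at most 10 in all, crops included, and the job is handed in when it is done.

```bash
ls; mkdir -p pics
```

Create h.py:
```python
import numpy as np,cv2
from workcell import bot,grab_frame,calibration,job
from scipy.spatial.transform import Rotation as R
def K(c):
    f=192/np.tan(np.radians(c["vfov"])/2); return np.array([[f,0,c["cx"]],[0,f,c["cy"]],[0,0,1]])
def att(c):
    a=np.array(c["attitude"],float)
    return a if a.shape==(3,3) else R.from_euler('xyz',a).as_matrix()
def cloud(c,d):
    v,u=np.mgrid[0:384,0:512]
    p=cv2.undistortPoints(np.stack([u.ravel(),v.ravel()],1).astype(np.float32)[:,None],K(c),np.array(c["dist_coeffs"],float))[:,0]
    P=np.c_[p,np.ones(len(p))]*d.reshape(-1,1)
    W=(P@att(c).T+np.array(c["eye"])).reshape(384,512,3); W[d==0]=np.nan; return W
def shot(n,tag):
    c=calibration(n); im,d=grab_frame(n); np.savez(f'{tag}.npz',im=im,W=cloud(c,d)); cv2.imwrite(f'pics/{tag}.png',im); return im,cloud(c,d),c
```

Run:
```python
from h import *
for n in("scene","side","wrist"):
    im,W,c=shot(n,n+"0"); print(n,c)
    
a=[cv2.imread(f'pics/{n}0.png') for n in("scene","side","wrist")]
print(bot.observe())
```

```text
pics
scene {'vfov': 47.66539953901769, 'cx': 250.19792891980418, 'cy': 193.97519546788362, 'dist_coeffs': array([0.04750668, 0.        , 0.        , 0.        , 0.        ]), 'eye': array([-0.04416617,  0.92223599,  0.69365588]), 'attitude': array([-2.10283041, -0.00876882, -2.51553689])}
side {'vfov': 46.56571080762302, 'cx': 255.6530892562666, 'cy': 191.83923738571528, 'dist_coeffs': array([-0.09407113,  0.        ,  0.        ,  0.        ,  0.        ]), 'eye': array([0.49198625, 1.24438146, 0.97098182]), 'attitude': array([-2.18910369, -0.02161535, -3.06458998])}
wrist {'vfov': 64.10129550431417, 'cx': 256.2625304133986, 'cy': 187.90858658980608, 'dist_coeffs': array([-0.04348452,  0.        ,  0.        ,  0.        ,  0.        ]), 'eye': array([0.62481973, 0.07918533, 0.37340924]), 'attitude': array([2.82631133e+00, 1.22244703e-03, 5.75494716e-04])}
{'clock': 0.15, 'qpos': array([-0.0702172 ,  0.52185606, -0.0362753 ,  1.59985324,  0.02118938,
        1.02108439, -0.11279607]), 'qd': array([ 0.00049762, -0.00130333, -0.00144606, -0.00216678,  0.00037503,
        0.00199426,  0.00013764]), 'joint_efforts': array([ 4.00798544e-04, -9.27376485e+01,  1.98035471e+00, -3.70049715e+01,
        1.79930578e-02,  6.46477114e-03, -1.41420460e-05]), 'position': array([ 6.24763668e-01, -4.49569559e-05,  2.30880164e-01]), 'tool_rot': array([-3.14077904e+00,  7.03687433e-05,  1.57075398e+00]), 'force': array([-0.20688498, -1.19759229, -0.09290773]), 'moment': array([ 0.02678243,  0.05375638, -0.02306317]), 'finger_force': 0.0, 'grip_width': 0.0854935376306425}
```

View pics/scene0.png

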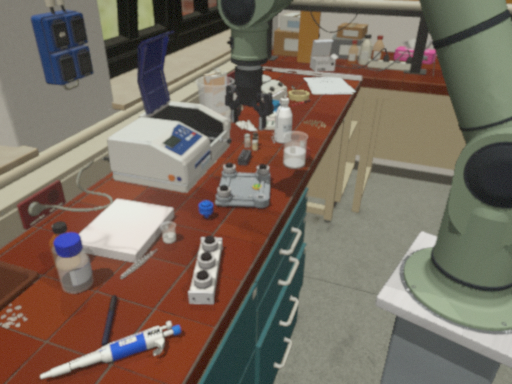

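View pics/wrist0.png

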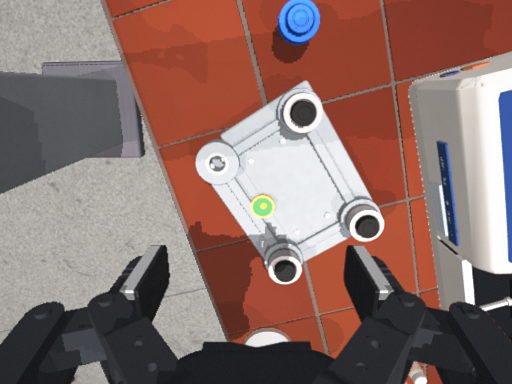

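The scene picture shows the three black-topped spares in the white rail at (208,243), (206,260) and (203,278). The base is at about (245,187). The wrist picture shows the empty socket at (217,163), base mounts at (302,112), (363,222) and (285,266), and a blue decoy at (299,20).

Things that could be taken for a spare:
- the rail trio in the scene picture, which is my choice
- the three mounts already on the base
- the blue look-alike at scene (206,208)

Next I'll measure.

Run:
```python
from h import *
z=np.load('scene0.npz');W=z['W'];im=z['im'].astype(int)
for n,(u,v) in dict(s_a=(208,243),s_b=(206,260),s_c=(203,278),blue=(206,208),sock=(228,195)).items(): print(n,W[v,u].round(4))
w=np.load('wrist0.npz');V=w['W'];wi=w['im'].astype(int)
for n,(u,v) in dict(sock=(217,150),m1=(302,112),m2=(363,222),m3=(285,266),plate=(300,180),beak=(268,338)).items(): print(n,V[v,u].round(4))
s=np.load('side0.npz');S=s['W'];si=s['im'].astype(int)
# dark rubber tops in rail: z 48..62mm
for nm,Wc,ic,zr,box in (("scene",W,im,(.05,.064),None),("side",S,si,(.05,.064),None),("wrist",V,wi,(.05,.066),None)):
    m=((Wc[...,2]>zr[0])&(Wc[...,2]<zr[1])&(ic.max(2)<70)).astype(np.uint8)
    n,l,st,c=cv2.connectedComponentsWithStats(m)
    for i in range(1,n):
        if 25<st[i,4]<1500:
            p=Wc[l==i]; print(nm,c[i].round(1),st[i,4],p.mean(0).round(4),np.ptp(p,axis=0).round(3))
big=cv2.resize(z['im'][225:315,160:250],None,fx=6,fy=6,interpolation=cv2.INTER_CUBIC); 
cv2.imwrite('pics/crop.png',np.hstack([cv2.resize(big,(400,400)),cv2.resize(s['im'],(400,400))]))
```

```text
s_a [0.5362 0.286  0.05  ]
s_b [0.4949 0.3409 0.0531]
s_c [0.4582 0.393  0.0552]
blue [0.6558 0.156  0.04  ]
sock [0.6519 0.0618 0.0391]
sock [0.5799 0.0123 0.0296]
m1 [0.6701 0.0567 0.0601]
m2 [ 0.7443 -0.0632  0.0599]
m3 [ 0.6586 -0.121   0.0579]
plate [ 0.6776 -0.0271  0.0165]
beak [ 0.6417 -0.2651  0.0217]
scene [ 52.3 194.9] 54 [1.0318 0.3806 0.0564] [0.018 0.04  0.014]
scene [209.4 239.6] 40 [0.5371 0.2794 0.0561] [0.023 0.023 0.007]
scene [205.9 256.4] 48 [0.5008 0.3342 0.0564] [0.02  0.021 0.008]
scene [441.7 271.9] 36 [0.047  0.0698 0.061 ] [0.056 0.036 0.007]
scene [202.2 275. ] 58 [0.4652 0.3876 0.0564] [0.021 0.021 0.007]
side [223.9 206.5] 33 [0.6707 0.0608 0.059 ] [0.021 0.021 0.012]
side [257.8 254.6] 40 [0.5402 0.2799 0.0571] [0.021 0.02  0.012]
side [ 83.9 267.7] 37 [1.0306 0.3876 0.0575] [0.019 0.076 0.013]
side [269.  268.3] 52 [0.5043 0.3333 0.057 ] [0.023 0.027 0.012]
side [280.8 283. ] 57 [0.4686 0.3869 0.0572] [0.023 0.028 0.01 ]
wrist [302.8 112.8] 463 [0.6711 0.0558 0.0588] [0.023 0.024 0.011]
wrist [366.8 225.8] 345 [ 0.7499 -0.0688  0.0579] [0.023 0.023 0.01 ]
wrist [284.7 270.1] 309 [ 0.6585 -0.1267  0.0578] [0.023 0.024 0.01 ]
```

View pics/crop.png

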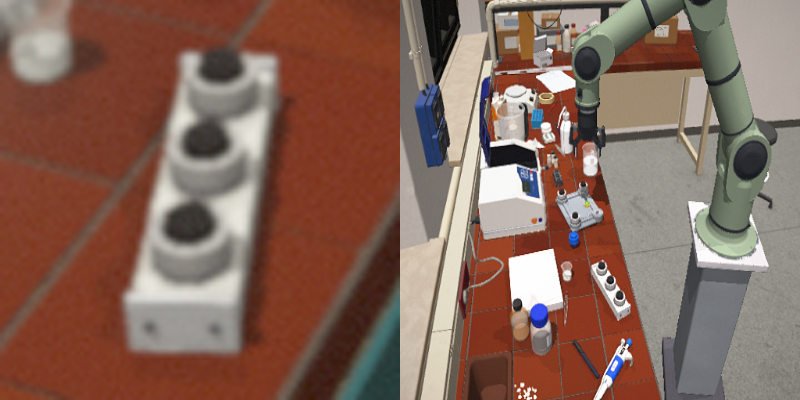

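The crop confirms three black rubbers in grey cups standing in the white rail, with the blue item elsewhere. The spacings check: rail 0.129 m between the outer two, base 0.148 × 0.108 m. The rail and base yaws are about 34° and 32°. I'm moving over the rail.

The rows are not in the units I measure in: shifts go in units of 20 mm. I convert before sending: 0.3 m is 15, 0.24 m is 12.

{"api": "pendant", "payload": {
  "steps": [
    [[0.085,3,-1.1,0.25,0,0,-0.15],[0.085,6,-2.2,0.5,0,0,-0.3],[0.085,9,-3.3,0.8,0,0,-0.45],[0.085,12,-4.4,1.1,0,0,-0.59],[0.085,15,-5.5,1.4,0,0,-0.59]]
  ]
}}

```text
refused: steps[0]: the value is too short (schema: minItems 7). Nothing was moved.
```

Wrong form. The message asks for a list of rows, each a list of 7 numbers, so I'll send the same numbers that way.

{"api": "pendant", "payload": {
  "steps": [
    [0.085,3,-1.1,0.25,0,0,-0.15],
    [0.085,6,-2.2,0.5,0,0,-0.3],
    [0.085,9,-3.3,0.8,0,0,-0.45],
    [0.085,12,-4.4,1.1,0,0,-0.59],
    [0.085,15,-5.5,1.4,0,0,-0.59]
  ]
}}

```text
clock: 0.78
position: [0.517, 0.2938, 0.2039]
tool_rot: [-3.142, -0.0, 2.163]
force: [1.3, 0.4, -0.1]
grip_width: 0.0849
finger_force: 0.0
```

{"api": "pendant", "payload": {
  "steps": [
    [0.0,1.9,0.5,0,0,0,0],
    [0,1.9,0.5,0,0,0,0],
    [0,1.9,0.5,0,0,0,0],
    [0,1.9,0.5,0,0,0,0],
    [0,1.9,0.5,0,0,0,0]
  ]
}}

```text
clock: 1.4
position: [0.5055, 0.3285, 0.2041]
tool_rot: [3.142, 0.0, 2.159]
force: [0.7, -0.1, -0.2]
grip_width: 0.0001
finger_force: 0.0
```

Run:
```python
from h import *
im,V,c=shot('wrist','wrist1'); o=bot.observe(); print(o['position'],o['tool_rot'],o['force'],o['grip_width'])
m=((V[...,2]>.046)&(V[...,2]<.066)&(im.max(2)<75)).astype(np.uint8)
n,l,st,ce=cv2.connectedComponentsWithStats(m)
for i in range(1,n):
    if 100<st[i,4]<3000: p=V[l==i]; print(ce[i].round(1),st[i,4],np.median(p,0).round(4),((p.max(0)+p.min(0))/2).round(4),np.ptp(p,axis=0).round(3))
```

```text
[0.50536887 0.32873195 0.20413511] [3.14154864e+00 1.07291110e-04 2.15969768e+00] [-0.53616554  0.70923561  1.18700993] -0.00021304663569746786
[256.  103.9] 596 [0.4685 0.3828 0.0571] [0.4688 0.3823 0.0529] [0.025 0.026 0.013]
[255.8 170.5] 538 [0.5035 0.3303 0.0567] [0.5041 0.3289 0.0525] [0.024 0.026 0.013]
[255.9 225.3] 275 [0.536  0.2814 0.0564] [0.5385 0.2785 0.0524] [0.022 0.019 0.013]
```

View pics/wrist1.png

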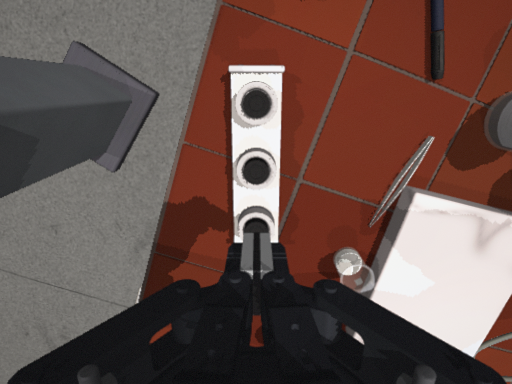

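The wrist picture shows the rail upright in view, with rubbers at (256,104), (256,170) and (256,225, partly hidden by the closed fingertips at (257,240)). The tops are at z of about 0.057, as they should be. I'm going down above the middle one.

{"api": "pendant", "payload": {
  "steps": [
    [0,0.05,0,2.25,0,0,0],
    [0,0.1,0,4.5,0,0,0],
    [0,0.1,0,6.5,0,0,0],
    [0,0.1,0,6.9,0,0,0],
    [0,0.1,0,6.9,0,0,0]
  ]
}}

```text
clock: 2.08
position: [0.5043, 0.3311, 0.0667]
tool_rot: [3.141, -0.0, 2.16]
force: [-0.6, 0.7, 0.1]
grip_width: 0.0001
finger_force: 0.0
```

{"api": "pendant", "payload": {
  "steps": [
    [0,0,0,0.1,0,0,0],
    [0,0,0,0.2,0,0,0],
    [0,0,0,0.3,0,0,0],
    [0,0,0,0.4,0,0,0],
    [0,0,0,0.4,0,0,0]
  ]
}}

```text
clock: 2.7
position: [0.5038, 0.331, 0.0579]
tool_rot: [-3.141, -0.0, 2.161]
force: [0.7, -0.5, -0.4]
grip_width: 0.0002
finger_force: 0.0
```

{"api": "pendant", "payload": {
  "steps": [
    [0,0,0,0.05,0,0,0],
    [0,0,0,0.1,0,0,0],
    [0,0,0,0.15,0,0,0],
    [0,0,0,0.2,0,0,0],
    [0,0,0,0.2,0,0,0]
  ]
}}

```text
clock: 3.32
position: [0.5039, 0.3311, 0.0541]
tool_rot: [3.142, 0.0, 2.161]
force: [0.3, -0.1, 3.9]
grip_width: -0.0
finger_force: 1.4
```

{"api": "pendant", "payload": {
  "steps": [
    [0,0,0,0.05,0,0,0],
    [0,0,0,0.1,0,0,0],
    [0,0,0,0.1,0,0,0]
  ]
}}

```text
clock: 3.7
position: [0.5039, 0.3311, 0.0521]
tool_rot: [3.142, -0.0, 2.161]
force: [0.5, -0.3, 5.6]
grip_width: -0.0001
finger_force: 2.2
```

{"api": "pendant", "payload": {
  "steps": [
    [0,0,0,0.05,0,0,0],
    [0,0,0,0.075,0,0,0],
    [0,0,0,0.075,0,0,0]
  ]
}}

```text
clock: 4.08
position: [0.5039, 0.3311, 0.0506]
tool_rot: [3.141, -0.0, 2.161]
force: [-0.4, -0.8, 5.1]
grip_width: -0.0
finger_force: 2.8
```

{"api": "pendant", "payload": {
  "steps": [
    [0,0,0,0.025,0,0,0],
    [0,0,0,0.025,0,0,0],
    [0,0,0,0.025,0,0,0]
  ]
}}

```text
clock: 4.45
position: [0.5039, 0.3311, 0.0501]
tool_rot: [3.141, -0.0, 2.161]
force: [-0.5, 0.0, 5.0]
grip_width: -0.0002
finger_force: 2.9
```

Converted, 0.0005 m is 0.025.

{"api": "pendant", "payload": {
  "steps": [
    [0,0,0,0.025,0,0,0],
    [0,0,0,0.025,0,0,0],
    [0,0,0,0.025,0,0,0]
  ]
}}

```text
clock: 4.82
position: [0.504, 0.3311, 0.0501]
tool_rot: [3.141, 0.0, 2.161]
force: [-1.7, -1.4, 14.3]
grip_width: -0.0002
finger_force: 7.2
```

{"api": "pendant", "payload": {
  "steps": [
    [0,0,0,0.025,0,0,0],
    [0,0,0,0.025,0,0,0]
  ]
}}

```text
clock: 5.08
position: [0.504, 0.3312, 0.0501]
tool_rot: [3.141, 0.0, 2.161]
force: [-5.1, -2.9, 22.7]
grip_width: 0.0003
finger_force: 11.6
```

{"api": "pendant", "payload": {
  "steps": [
    [0,0,0,-0.2,0,0,0],
    [0,0,0,-0.8,0,0,0],
    [0,1.5,0,-1,0,0,0],
    [0,3.15,0,-1,0,0,0],
    [0,3.15,0,-1,0,0,0]
  ]
}}

```text
clock: 5.7
position: [0.4669, 0.3859, 0.0695]
tool_rot: [-3.142, -0.001, 2.164]
force: [-0.1, 0.4, 0.3]
grip_width: -0.0002
finger_force: 0.0
```

Spare B met steel at z = 0.050 after about 5.5–6 N of rubber, so it looks sound. I'm checking the other two.

Converted, -0.002 m is -0.1, 0.015 m is 0.75.

{"api": "pendant", "payload": {
  "steps": [
    [0,-0.1,0,0.25,0,0,0],
    [0,-0.1,0,0.5,0,0,0],
    [0,-0.1,0,0.65,0,0,0],
    [0,-0.1,0,0.75,0,0,0],
    [0,-0.1,0,0.75,0,0,0]
  ]
}}

```text
clock: 6.32
position: [0.4703, 0.3814, 0.0541]
tool_rot: [-3.142, 0.0, 2.16]
force: [0.8, -2.4, 5.3]
grip_width: -0.0001
finger_force: 2.5
```

{"api": "pendant", "payload": {
  "steps": [
    [0,0,0,0.05,0,0,0],
    [0,0,0,0.1,0,0,0],
    [0,0,0,0.15,0,0,0],
    [0,0,0,0.175,0,0,0],
    [0,0,0,0.175,0,0,0]
  ]
}}

```text
clock: 6.95
position: [0.4703, 0.3815, 0.051]
tool_rot: [3.141, 0.0, 2.16]
force: [-0.2, -4.5, 9.7]
grip_width: -0.0
finger_force: 4.8
```

{"api": "pendant", "payload": {
  "steps": [
    [0,0,0,-0.2,0,0,0],
    [0,0,0,-0.95,0,0,0],
    [0,-2,0,-0.95,0,0,0],
    [0,-5,0,-0.95,0,0,0],
    [0,-6.4,0,-0.95,0,0,0]
  ]
}}

```text
clock: 7.58
position: [0.543, 0.2724, 0.0704]
tool_rot: [3.141, 0.001, 2.158]
force: [-0.2, -0.1, 0.2]
grip_width: 0.0001
finger_force: 0.0
```

Converted, 0.015 m is 0.75, 0.013 m is 0.65.

{"api": "pendant", "payload": {
  "steps": [
    [0,0,0,0.25,0,0,0],
    [0,0,0,0.5,0,0,0],
    [0,0,0,0.65,0,0,0],
    [0,0,0,0.75,0,0,0],
    [0,0,0,0.75,0,0,0]
  ]
}}

```text
clock: 8.2
position: [0.5409, 0.2759, 0.0545]
tool_rot: [-3.141, -0.0, 2.161]
force: [0.4, -0.0, 0.4]
grip_width: 0.0005
finger_force: 0.6
```

{"api": "pendant", "payload": {
  "steps": [
    [0,0,0,0.05,0,0,0],
    [0,0,0,0.1,0,0,0],
    [0,0,0,0.15,0,0,0],
    [0,0,0,0.175,0,0,0],
    [0,0,0,0.175,0,0,0]
  ]
}}

```text
clock: 8.82
position: [0.5412, 0.2755, 0.0511]
tool_rot: [3.141, -0.0, 2.161]
force: [0.1, 2.4, 2.5]
grip_width: 0.0005
finger_force: 1.2
```

A takes about 3 N (perished) and C about 11 N (hard), so B is the sound one. I'm grasping B across the rail.

Converted, -0.06 m is -3, 0.03 m is 1.5.

{"api": "pendant", "payload": {
  "steps": [
    [0.0,0,0,-1,0,0,0],
    [0.06,0,0,-3,0,0,0],
    [0.06,1.5,0,-3,0,0,0],
    [0.06,3.25,-0.05,-3,0,0,0],
    [0.06,3.25,-0.05,-3,0,0,0]
  ]
}}

```text
clock: 9.45
position: [0.5026, 0.3313, 0.1125]
tool_rot: [3.141, -0.001, 2.164]
force: [0.4, -0.6, 1.0]
grip_width: 0.0602
finger_force: 0.0
```

{"api": "pendant", "payload": {
  "steps": [
    [0.06,0,0,0,0,0,0],
    [0.06,0,0,0,0,0,0]
  ]
}}

```text
clock: 9.7
position: [0.5049, 0.3279, 0.1114]
tool_rot: [3.141, 0.0, 2.159]
force: [1.2, -0.6, -0.2]
grip_width: 0.0603
finger_force: 0.0
```

Run:
```python
from h import *
o=bot.observe(); print(o['position'],o['tool_rot'],o['force'],o['grip_width'])
im,V,c=shot('wrist','wrist2')
m=((V[...,2]>.055)&(V[...,2]<.066)&(im.max(2)<75)).astype(np.uint8)
n,l,st,ce=cv2.connectedComponentsWithStats(m)
T=R.from_euler('xyz',o['tool_rot']).as_matrix()
for i in range(1,n):
    if 100<st[i,4]<3000: p=V[l==i]; q=(p.max(0)+p.min(0))/2;print(ce[i].round(1),st[i,4],q.round(4),np.ptp(p,axis=0).round(3),'tool',(T.T@(q-o['position'])).round(4))
```

```text
[0.50485843 0.32787577 0.11141733] [3.14144985e+00 4.93313729e-04 2.15937944e+00] [ 1.18309269 -0.60108618 -0.21797675] 0.06028153932300354
[257.6 109.7] 1256 [0.4686 0.3832 0.0573] [0.025 0.025 0.004] tool [0.0662 0.0005 0.0541]
[257.  205.9] 942 [0.5041 0.3296 0.0569] [0.024 0.024 0.004] tool [0.0019 0.0004 0.0545]
[256.6 285.2] 712 [0.54   0.2755 0.0569] [0.024 0.024 0.004] tool [-0.063   0.0002  0.0545]
```

View pics/wrist2.png

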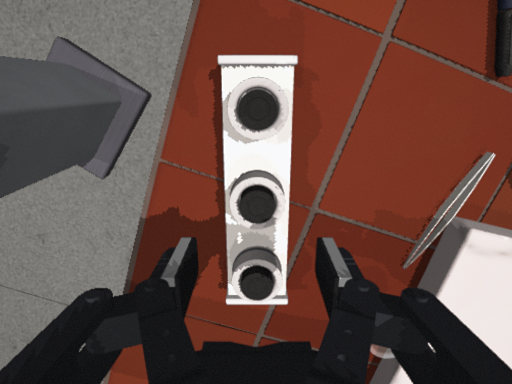

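The picture shows all three spares standing in the rail at (258,110), (257,206) and (257,285). The open fingers straddle the row clear of everything. The middle one is 2 mm ahead in tool x.

{"api": "pendant", "payload": {
  "steps": [
    [0.06,0.1,0,1.5,0,0,0],
    [0.06,0.1,0,3,0,0,0],
    [0.06,0.1,0,3.8,0,0,0],
    [0.06,0.1,0,4,0,0,0],
    [0.06,0.1,0,4,0,0,0]
  ],
  "clamp_n": 40
}}

```text
clock: 10.38
position: [0.5034, 0.3306, 0.0316]
tool_rot: [3.141, 0.0, 2.161]
force: [-0.4, -0.5, 0.7]
grip_width: 0.0603
finger_force: 0.0
```

{"api": "pendant", "payload": {
  "steps": [
    [0.03,0,0,0,0,0,0],
    [0.03,0,0,0,0,0,0],
    [0.03,0,0,0,0,0,0],
    [0.03,0,0,0,0,0,0]
  ],
  "clamp_n": 40
}}

```text
clock: 10.88
position: [0.5035, 0.3308, 0.0322]
tool_rot: [3.14, 0.0, 2.161]
force: [-1.8, -2.0, 8.5]
grip_width: 0.0385
finger_force: 39.3
```

Converted, -0.128 m is -6.4, -0.1 m is -5.

{"api": "pendant", "payload": {
  "steps": [
    [0.03,0,0,-1,0,0,0],
    [0.03,0,0,-2.5,0,0,0],
    [0.03,0,0,-5,0,0,0],
    [0.03,-2,-0.5,-6.4,0,0,0],
    [0.03,-4.5,-1.5,-6.4,0,0,0]
  ]
}}

```text
clock: 11.5
position: [0.5295, 0.2396, 0.163]
tool_rot: [3.136, 0.0, 2.163]
force: [1.5, -1.3, -1.7]
grip_width: 0.0385
finger_force: 40.6
```

{"api": "pendant", "payload": {
  "steps": [
    [0.03,-2.75,-0.75,0,0,0,0],
    [0.03,-5.5,-1.5,0,0,0,0],
    [0.03,-8.25,-2.25,0,0,0,0],
    [0.03,-11,-3.25,0,0,0,0],
    [0.03,-13.75,-4.25,0,0,0,0]
  ]
}}

```text
clock: 12.12
position: [0.611, -0.0386, 0.1608]
tool_rot: [3.14, 0.001, 2.161]
force: [1.4, 0.1, -1.4]
grip_width: 0.0387
finger_force: 40.6
```

{"api": "pendant", "payload": {
  "steps": [
    [0.03,-0.75,-0.3,0,0,0,0],
    [0.03,-0.75,-0.3,0,0,0,0],
    [0.03,-0.75,-0.3,0,0,0,0],
    [0.03,-0.75,-0.3,0,0,0,0],
    [0.03,-0.75,-0.3,0,0,0,0]
  ]
}}

```text
clock: 12.75
position: [0.6139, -0.0516, 0.1592]
tool_rot: [3.142, -0.0, 2.162]
force: [0.1, -0.2, -0.6]
grip_width: 0.0387
finger_force: 40.6
```

Run:
```python
from h import *
o=bot.observe(); print(o['position'],o['tool_rot'],o['force'],o['grip_width'])
im,V,c=shot('wrist','wrist3')
T=R.from_euler('xyz',o['tool_rot']).as_matrix()
m=((V[...,2]>.055)&(V[...,2]<.066)&(im.max(2)<75)).astype(np.uint8)
n,l,st,ce=cv2.connectedComponentsWithStats(m)
for i in range(1,n):
    if 100<st[i,4]<3000: p=V[l==i]; q=(p.max(0)+p.min(0))/2;print(ce[i].round(1),st[i,4],q.round(4),np.ptp(p,axis=0).round(3),'tool',(T.T@(q-o['position'])).round(4))
# boss top near expected
d=np.hypot(V[...,0]-.58,V[...,1]+.002)
b=(d<.04)&(V[...,2]>.027)&(V[...,2]<.034)
p=V[b]; (x,y),r=cv2.minEnclosingCircle((p[:,:2]*1000).astype(np.float32)); print('boss',x,y,r,np.median(p[:,2]))
```

```text
[ 0.61388186 -0.05163377  0.15918301] [ 3.14150624e+00 -1.18048453e-04  2.16204428e+00] [ 0.10154998 -0.22499736 -0.64439514] 0.0387144209713838
[392.2 119.1] 783 [0.6708 0.055  0.058 ] [0.025 0.024 0.006] tool [0.0568 0.1067 0.1012]
[364.5 278.5] 341 [ 0.7488 -0.07    0.0579] [0.019 0.022 0.006] tool [-0.0905  0.1018  0.1013]
boss 579.2905883789062 -3.383201837539673 25.102466583251953 0.030081210716295465
```

View pics/wrist3.png

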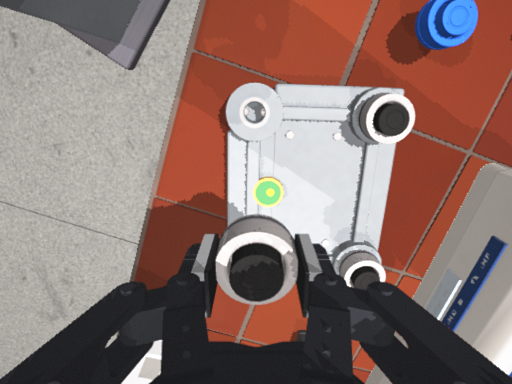

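The picture shows the socket boss at (254,111) with its ball catch visible, the held mount upright at (257,262), and base mounts at (387,117) and (362,272). The boss circle fits with r = 25.1 mm at z = 0.030. Next I'll locate the held cup relative to it.

Run:
```python
from h import *
z=np.load('wrist3.npz');V=z['W'];im=z['im'].astype(int)
P=np.array([.6139,-.0516,.1592]);T=R.from_euler('xyz',[3.1415,0,2.162]).as_matrix()
q=(V-P)@T
m=(np.hypot(q[...,0],q[...,1])<.03)&(q[...,2]<-.005)
for lo in np.arange(-.032,-.004,.003):
    s=m&(q[...,2]>=lo)&(q[...,2]<lo+.003)
    if s.sum()>20: print(round(lo,3),s.sum(),np.r_[q[s].min(0),q[s].max(0)].round(4))
r=m&(im.max(2)<75)&(q[...,2]<-.02)
if r.sum(): print('rubber',r.sum(),((q[r].min(0)+q[r].max(0))/2).round(4),np.ptp(q[r],axis=0).round(4))
print('socket tool',((np.array([.5793,-.0034,.030])-P)@T).round(4))
d=np.hypot(V[...,0]-.5793,V[...,1]+.0034);h=(d<.014)&(V[...,2]<.026)
print('hole',h.sum(),((V[h].min(0)+V[h].max(0))/2).round(4),np.ptp(V[h],axis=0).round(4))
```

```text
-0.032 266 [-0.011  -0.0293 -0.032   0.0118  0.0291 -0.029 ]
-0.029 267 [-0.0121 -0.0292 -0.029   0.0114  0.029  -0.026 ]
-0.026 2328 [-0.0147 -0.0293 -0.026   0.0117  0.0291 -0.023 ]
-0.023 392 [-0.0115 -0.0292 -0.023   0.0116  0.0291 -0.02  ]
-0.02 2075 [-0.0217 -0.0292 -0.02    0.0182  0.0292 -0.017 ]
-0.017 885 [-0.0223 -0.0291 -0.017   0.0186  0.0292 -0.014 ]
-0.014 410 [-0.0071 -0.0291 -0.014   0.0184  0.0292 -0.011 ]
-0.011 341 [-0.0063 -0.0292 -0.011   0.0183  0.0291 -0.008 ]
-0.008 311 [-0.0065 -0.0289 -0.008   0.0185  0.0292 -0.005 ]
rubber 15728 [ 0.003  -0.0001 -0.0575] [0.0352 0.0584 0.075 ]
socket tool [ 0.0593 -0.0019  0.1292]
hole 322 [ 0.5793 -0.004   0.016 ] [0.018  0.0174 0.02  ]
```

Converted, 0.094 m is 4.7, 0.03 m is 1.5.

{"api": "pendant", "payload": {
  "steps": [
    [0.03,1.5,-0.05,1,0,0,0],
    [0.03,3.05,-0.1,2.5,0,0,0],
    [0.03,3.05,-0.1,4,0,0,0],
    [0.03,3.05,-0.1,4.7,0,0,0],
    [0.03,3.05,-0.1,4.7,0,0,0]
  ]
}}

```text
clock: 13.42
position: [0.5782, -0.0032, 0.0646]
tool_rot: [-3.141, -0.0, 2.16]
force: [-0.7, 0.4, -1.5]
grip_width: 0.0382
finger_force: 40.6
```

{"api": "pendant", "payload": {
  "steps": [
    [0.03,0,0,0,0,0,0],
    [0.03,0,0,0,0,0,0]
  ]
}}

```text
clock: 13.68
position: [0.5789, -0.0032, 0.066]
tool_rot: [3.14, 0.001, 2.16]
force: [0.3, -0.2, -0.7]
grip_width: 0.0381
finger_force: 40.6
```

Run:
```python
from h import *
o=bot.observe();P=o['position'];T=R.from_euler('xyz',o['tool_rot']).as_matrix()
print(P,o['tool_rot'],o['force'])
m=P+T@[-.0016,0,.0043]; print('mount',m.round(4),'err tool',(T.T@(np.array([.5793,-.0037,.03])-m)).round(4))
```

```text
[ 0.57885929 -0.00319815  0.06597345] [3.14049327e+00 7.24669998e-04 2.16036068e+00] [ 0.34068421 -0.15612168 -0.74498486]
mount [ 0.5798 -0.0045  0.0617] err tool [0.001  0.     0.0317]
```

Converted, 0.001 m is 0.05, 0.02 m is 1.

{"api": "pendant", "payload": {
  "steps": [
    [0.03,0.05,0,0.3,0,0,0],
    [0.03,0.05,0,0.6,0,0,0],
    [0.03,0.05,0,0.8,0,0,0],
    [0.03,0.05,0,1,0,0,0],
    [0.03,0.05,0,1,0,0,0]
  ]
}}

```text
clock: 14.3
position: [0.5779, -0.002, 0.0448]
tool_rot: [3.141, -0.0, 2.161]
force: [1.6, 1.2, -1.1]
grip_width: 0.0377
finger_force: 40.7
```

{"api": "pendant", "payload": {
  "steps": [
    [0.03,0,0,0.1,0,0,0],
    [0.03,0,0,0.15,0,0,0],
    [0.03,0,0,0.2,0,0,0],
    [0.03,0,0,0.2,0,0,0]
  ]
}}

```text
clock: 14.8
position: [0.5777, -0.0022, 0.0409]
tool_rot: [-3.141, -0.0, 2.161]
force: [0.7, 0.2, -1.1]
grip_width: 0.0385
finger_force: 40.8
```

{"api": "pendant", "payload": {
  "steps": [
    [0.03,0,0,0.05,0,0,0],
    [0.03,0,0,0.1,0,0,0],
    [0.03,0,0,0.1,0,0,0]
  ]
}}

```text
clock: 15.18
position: [0.5775, -0.0022, 0.0388]
tool_rot: [-3.141, -0.0, 2.161]
force: [1.4, 0.5, -5.1]
grip_width: 0.0383
finger_force: 40.6
```

{"api": "pendant", "payload": {
  "steps": [
    [0.03,0,0,0.05,0,0,0],
    [0.03,0,0,0.1,0,0,0],
    [0.03,0,0,0.15,0,0,0],
    [0.03,0,0,0.15,0,0,0]
  ]
}}

```text
clock: 15.68
position: [0.5777, -0.0021, 0.0359]
tool_rot: [-3.141, -0.0, 2.161]
force: [1.3, 1.2, -5.1]
grip_width: 0.0386
finger_force: 40.6
```

{"api": "pendant", "payload": {
  "steps": [
    [0.03,0,0,0.05,0,0,0],
    [0.03,0,0,0.05,0,0,0]
  ]
}}

```text
clock: 15.92
position: [0.5778, -0.0022, 0.035]
tool_rot: [3.142, 0.0, 2.161]
force: [2.1, 1.0, -3.8]
grip_width: 0.0386
finger_force: 40.6
```

{"api": "pendant", "payload": {
  "steps": [
    [0.03,0,0,0.05,0,0,0],
    [0.03,0,0,0.05,0,0,0]
  ]
}}

```text
clock: 16.18
position: [0.5779, -0.0022, 0.0343]
tool_rot: [3.141, 0.0, 2.161]
force: [1.6, 1.3, 2.4]
grip_width: 0.0385
finger_force: 41.3
```

Converted, -0.08 m is -4, -0.06 m is -3.

{"api": "pendant", "payload": {
  "steps": [
    [0.06,0,0,0,0,0,0],
    [0.06,0,0,0,0,0,0],
    [0.06,0,0,-1,0,0,0],
    [0.06,0,0,-3,0,0,0],
    [0.06,0,0,-4,0,0,0]
  ]
}}

```text
clock: 16.8
position: [0.5785, -0.0022, 0.1172]
tool_rot: [3.139, 0.001, 2.161]
force: [-1.0, 0.1, -0.3]
grip_width: 0.0604
finger_force: 0.0
```

{"api": "pendant", "payload": {
  "steps": [
    [0.06,0,0,0,0,0,0],
    [0.06,0,0,0,0,0,0]
  ]
}}

```text
clock: 17.05
position: [0.5775, -0.0023, 0.1142]
tool_rot: [-3.141, -0.0, 2.161]
force: [0.5, 0.4, -0.6]
grip_width: 0.0599
finger_force: 0.0
```

Run:
```python
from h import *
o=bot.observe();P=o['position'];T=R.from_euler('xyz',o['tool_rot']).as_matrix();print(P)
im,V,c=shot('wrist','wrist4')
d=np.hypot(V[...,0]-.579,V[...,1]+.003)
def rep(n,p):q=(p.max(0)+p.min(0))/2;print(n,len(p),q.round(4),np.ptp(p,axis=0).round(4),np.median(p,0).round(4),'tool',(T.T@(q-P)).round(4))
rep('rubber',V[(d<.02)&(V[...,2]>.0555)&(V[...,2]<.065)])
rep('rim',V[(d<.024)&(V[...,2]>.049)&(V[...,2]<.055)])
rep('boss',V[(d<.03)&(V[...,2]>.027)&(V[...,2]<.032)])
```

```text
[ 0.57754971 -0.00225246  0.11416169]
rubber 969 [ 0.579  -0.0033  0.0583] [0.0246 0.0249 0.0055] [ 0.5786 -0.003   0.0588] tool [-0.0017  0.0006  0.0559]
rim 1225 [ 0.579  -0.0035  0.052 ] [0.0398 0.0401 0.0059] [0.5759 0.0009 0.0517] tool [-0.0018  0.0006  0.0621]
boss 735 [ 0.5787 -0.0012  0.0295] [0.0495 0.0464 0.005 ] [0.5674 0.0123 0.0298] tool [0.0002 0.0016 0.0847]
```

View pics/wrist4.png

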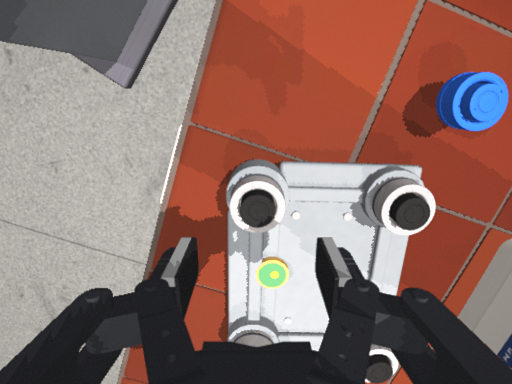

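The mount is down at (257,207), centred on the boss, with its rubber top at 0.0588 (home would be 0.059). I'm pressing it to check.

{"api": "pendant", "payload": {
  "steps": [
    [0,0,0,0,0,0,0],
    [0,-0.085,0.03,0,0,0,0],
    [0,-0.085,0.03,1,0,0,0],
    [0,-0.085,0.03,2,0,0,0],
    [0,-0.085,0.03,2.3,0,0,0]
  ]
}}

```text
clock: 17.73
position: [0.5786, -0.0033, 0.0669]
tool_rot: [-3.14, -0.001, 2.161]
force: [-0.2, -0.5, -0.3]
grip_width: 0.0001
finger_force: 0.0
```

{"api": "pendant", "payload": {
  "steps": [
    [0,0,0,0.15,0,0,0],
    [0,0,0,0.3,0,0,0],
    [0,0,0,0.45,0,0,0],
    [0,0,0,0.55,0,0,0],
    [0,0,0,0.55,0,0,0]
  ]
}}

```text
clock: 18.35
position: [0.5794, -0.0033, 0.0572]
tool_rot: [3.141, 0.0, 2.161]
force: [0.5, 0.0, 2.5]
grip_width: -0.0
finger_force: 0.9
```

{"api": "pendant", "payload": {
  "steps": [
    [0,0,0,0.05,0,0,0],
    [0,0,0,0.1,0,0,0],
    [0,0,0,0.15,0,0,0],
    [0,0,0,0.2,0,0,0],
    [0,0,0,0.2,0,0,0]
  ]
}}

```text
clock: 18.98
position: [0.5794, -0.0033, 0.0531]
tool_rot: [3.141, 0.0, 2.161]
force: [2.3, 0.3, 4.0]
grip_width: 0.0002
finger_force: 2.5
```

Converted, 0.001 m is 0.05, 0.0005 m is 0.025.

{"api": "pendant", "payload": {
  "steps": [
    [0,0,0,0.025,0,0,0],
    [0,0,0,0.05,0,0,0],
    [0,0,0,0.05,0,0,0]
  ]
}}

```text
clock: 19.35
position: [0.5794, -0.0032, 0.0522]
tool_rot: [3.141, 0.0, 2.161]
force: [0.9, -0.4, 5.1]
grip_width: 0.0003
finger_force: 2.9
```

{"api": "pendant", "payload": {
  "steps": [
    [0,0,0,0.025,0,0,0],
    [0,0,0,0.025,0,0,0],
    [0,0,0,0.025,0,0,0]
  ]
}}

```text
clock: 19.73
position: [0.5794, -0.0032, 0.0521]
tool_rot: [3.141, 0.0, 2.161]
force: [-1.7, -1.0, 13.7]
grip_width: -0.0003
finger_force: 6.8
```

{"api": "pendant", "payload": {
  "steps": [
    [0,0,0,0.025,0,0,0],
    [0,0,0,0.025,0,0,0],
    [0,0,0,0.025,0,0,0]
  ]
}}

```text
clock: 20.1
position: [0.5795, -0.0032, 0.052]
tool_rot: [3.141, 0.001, 2.161]
force: [-4.5, -0.8, 22.4]
grip_width: -0.0004
finger_force: 11.4
```

The fingers met steel at z = 0.052, so the seat is on the boss, after about 5.8 N of rubber. I'm backing off and verifying.

Converted, -0.11 m is -5.5, -0.07 m is -3.5.

{"api": "pendant", "payload": {
  "steps": [
    [0,0,0,-0.2,0,0,0],
    [0,0,0,-1,0,0,0],
    [0,0,0,-3.5,0,0,0],
    [0,0,0,-5.5,0,0,0],
    [0,-3,0,-5.5,0,0,0]
  ]
}}

```text
clock: 20.72
position: [0.6137, -0.0497, 0.1656]
tool_rot: [3.137, 0.001, 2.167]
force: [1.5, 0.8, -0.9]
grip_width: 0.0003
finger_force: 0.0
```

{"api": "pendant", "payload": {
  "steps": [
    [0,0,0,0,0,0,0],
    [0,0,0,0,0,0,0],
    [0,0,0,0,0,0,0],
    [0,0,0,0,0,0,0]
  ]
}}

```text
clock: 21.22
position: [0.6123, -0.0524, 0.1611]
tool_rot: [-3.141, -0.0, 2.162]
force: [-0.2, 0.2, -1.6]
grip_width: -0.0002
finger_force: 0.0
```

Run:
```python
from h import *
for cam in("wrist","scene","side"):
    im,V,c=shot(cam,cam+'5')
    m=((V[...,2]>.055)&(V[...,2]<.066)&(im.max(2)<75)).astype(np.uint8)
    n,l,st,ce=cv2.connectedComponentsWithStats(m)
    for i in range(1,n):
        if 20<st[i,4]<3000: p=V[l==i]; print(cam,ce[i].round(0),((p.max(0)+p.min(0))/2).round(4),np.ptp(p,axis=0).round(4))
    if cam=="wrist":
        d=np.hypot(V[...,0]-.579,V[...,1]+.003);p=V[(d<.02)&(V[...,2]>.0555)&(V[...,2]<.065)];print('home',((p.max(0)+p.min(0))/2).round(4),np.median(p,0).round(4))
```

```text
wrist [256. 116.] [ 0.5791 -0.0039  0.0591] [0.0239 0.0246 0.0048]
wrist [393. 119.] [0.6709 0.055  0.0585] [0.0244 0.024  0.0063]
wrist [367. 280.] [ 0.7508 -0.0706  0.058 ] [0.024  0.0234 0.0058]
home [ 0.5794 -0.0041  0.0591] [ 0.5791 -0.0038  0.059 ]
scene [223. 188.] [0.6686 0.0628 0.0594] [0.0184 0.0148 0.0072]
scene [261. 189.] [0.5764 0.0017 0.0587] [0.0168 0.0182 0.0065]
scene [ 52. 194.] [1.0323 0.3812 0.0605] [0.0174 0.0421 0.0103]
scene [209. 239.] [0.5384 0.2781 0.0571] [0.0196 0.0244 0.004 ]
scene [443. 272.] [0.0428 0.0623 0.0608] [0.0739 0.0503 0.0101]
scene [202. 275.] [0.4647 0.3871 0.0575] [0.021  0.0198 0.0048]
scene [487. 288.] [-0.0393  0.0581  0.0606] [0.082  0.0641 0.0104]
side [206. 184.] [ 0.7508 -0.0648  0.06  ] [0.0185 0.0243 0.0096]
side [253. 198.] [ 5.789e-01 -4.000e-04  5.980e-02] [0.0178 0.021  0.0089]
side [224. 206.] [0.671  0.0588 0.0602] [0.0207 0.024  0.0097]
side [399. 211.] [0.0762 0.0256 0.0608] [0.0206 0.0516 0.0098]
side [258. 254.] [0.541  0.2796 0.0603] [0.0205 0.0232 0.0104]
side [281. 282.] [0.4683 0.3865 0.0586] [0.0224 0.025  0.007 ]
```

View pics/scene5.png

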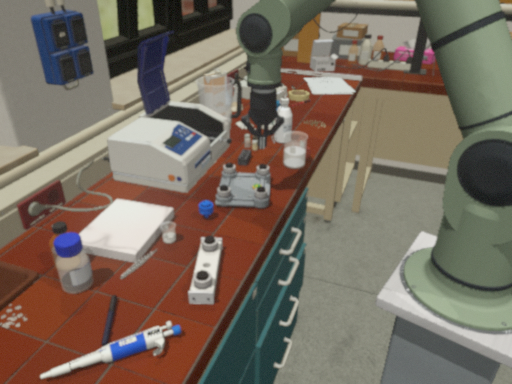

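The scene picture shows the two rejects standing in the rail at (209,240) and (202,275). The sound mount is home on the base at (261,189), and the beakers haven't moved.

```bash
python3 -c "
from workcell import job
print(job.job_done())"
```

```text
the job is handed in; nothing more can be done
None
```

I handed the job in: the sound mount (middle of the rail, about 6 N) is home in the socket and its rubber pressed level there at about 6 N, with the two rejects left standing in the rail, though the hand-in returned no verdict.

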